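# Seat the tube carrier in the rotator's open bearings

### The arm

A 6-joint arm with a two-finger parallel gripper is mounted at the origin on a cart in front of the work surface, level with it; the furniture and walls round the work are solid. World frame = base frame: x ahead of the robot, y to its left, z up, the work surface at z = 0. Lengths are in m, angles in degrees, forces in N, time in s.
With the tool pointing down it reaches from about 0.4 to 0.825 m from the base axis. Payload 7 kg.
Tool frame: the origin (TCP) lies on the centre line of the jaws, within the pads' length; the fingertips stand 19 mm ahead of it and the grasp point (between the pads) is the TCP; z points along the fingers, y is the line along which they close (so a half turn about z gives the same grasp; the last joint's range is limited). The gripper opens to 88 mm and grips with 3 to 60 N. Pads are 19 mm wide; open, the fingers measure 130 mm over their backs; the gripper's body (78 mm by 193 mm) begins 47 mm behind the grasp point.
Start: joints at [93.455, 20.546, 0.682, 0, -70.136, -16.507], TCP at [0.152, 0.658, 0.246] pointing down, gripper open.
Joint ranges: [-176.03, 176.03], [-82.01, 121.73], [-58.28, 71.71], [-173.87, 95.51], [-174.79, -0.11], [-173.66, 173.66]. Speed limits (degrees/s): [136.94, 136.94, 172.46, 180, 180, 180].

### API

Orientations are given as [roll, pitch, yaw] about the fixed x, y, z axes, in that order (R = Rz(yaw) Ry(pitch) Rx(roll)).
In Python, from plant import get_state, capture, close_job gives the robot as it stands.
- The arm moves only by the tool apply_moves, never from a script. Its argument "targets" is a list of rows, each a list of 7 numbers: the opening, from 0 (shut) to 1 (fully open), then the shift along the tool's x, y, z normalised to -1 to 1, where 1 is 1000 mm, then the turn, a rotation vector about the tool's x, y, z normalised to -1 to 1, where 1 is 90 degrees. In form: [[claw, tx, ty, tz, ax, ay, az], ...]. A call has 1 to 20 rows; each row shifts and turns the commanded pose from where the row before left it, along the tool's axes as they then stand; what a row does not reach is not made up. A row lasts 1/12 s, in which the tool goes at most 41.7 mm and 7.16 degrees, less where a joint would pass 70% of its speed; a pose out of reach is approached as far as the arm can. A call with a number of a shift or a turn outside -1 to 1 is refused whole. A call with a gripper value outside its range is refused whole. The fingers move at their own pace and stop on an object; "newtons" is the grip in N (left out, the last holds). Time passes only in rows, so rows that do not move let the fingers close. It gives the time, the measured TCP pose, the force, the opening and the grip force at its end, in the units of the state.
- get_state(): the state, without advancing time (a new reading comes with each control period).
- capture(name): name is "side" or "top"; returns a dict with "frame" (480x640x3 uint8, red, green, blue), "range_z" (480x640 float32, m along the optical axis (not along the pixel's ray), 0 where there is no reading), "camera_matrix" (3x3 intrinsics, pixels), "T" (4x4, takes a point from camera to world coordinates). Camera axes: x right, y down, z forward; pixel columns grow to the right and rows downward; lengths in m; the calibration is good to about 2 mm. A picture is of the moment at which its call begins.
- close_job(): hands the job in; it is judged then, once.
The state is a dict: "time_s": time; "joints": joint angles; "qd": joint speeds; "joint_torque": joint torques, N m; "tcp_pos": TCP position; "eef_rot": TCP orientation; "contact_force": force on the tool from outside, world axes, zero at the start; "moment": the same for the moment, N m; "gripper_width": finger opening in m; "gripper_force": force on a finger pad.
Only numpy, scipy, OpenCV 4.12 (cv2) and the standard library are available. Lean on these libraries where they do the work, as an engineer would, in place of code of your own. Each camera call takes 0.05 s, during which the arm holds its last target. There are 200 camera calls.

### The job

Two tube carriers lie on the bench; only the one with the longer axle spans the tube rotator. Pick that one up and lower it (do not drop it) into the rotator so that its axle lies fully down in both open slots and sticks out past both cheeks, then let go. Leave the carrier with the shorter axle where it lies.

Things in the scene. Friction and masses are not known exactly. Their poses are not given: they have to be found in the camera images.
- long_carrier: Loose, about 0.25 kg. Steel axle 10 dia x 170 mm along its y; origin mid-axle, z up, axle lies 30 mm above bench. Middle: grey grip block 20 x 20 mm section, 72 long: grip here, fingers closing along x. White square plates 60 x 60 x 6 mm at y = 35 to 41 mm either side, with tube holes; it lies on their edges. Bare axle from 41 to 85 mm each side. Both ends alike.
- short_carrier: Leave alone. Same block, plates, axes and origin as the long carrier, but its axle is only 110 mm long: just 14 mm stick out beyond each plate, too short to reach both cheeks of the rotator.
- rotator: Fixed. Origin: on bench midway between cheeks, z up, y along seated axle. Base 90 x 156 x 8 mm. Aluminium cheeks at y = +-66, 12 thick, 64 wide, tops at z 84 mm. Each has a slot at x = 0 open upward: 40 wide at top, 14 at z 64, straight down to floor z 50; seated axle centre z 55 mm. White drive box 42 high at y 80 to 126, under the axle. Carrier fits either way round.

How it is judged (in metres and radians):
At the end, for the whole second after the job is handed in: The long carrier rests in the rotator, released and still: the middle of its axle within 10 mm of the slots' centre line, no more than 6 mm above the seated height, within 13 mm of midway between the cheeks (so that both ends stick out), and the axle within 10 degrees of the line through both slots (z of long_carrier in the frame of rotator between 0.048 and 0.061 m and x of long_carrier in the frame of rotator between -0.01 and 0.01 m and y of long_carrier in the frame of rotator between -0.013 and 0.013 m and angle between the y axis of long_carrier and the y axis of rotator, either way round below 0.175 rad and linear speed of long_carrier below 0.03 m/s and angular speed of long_carrier below 0.5 rad/s); the robot touches nothing.
It fails at once if the long carrier is let go over the rotator while its axle is still more than 30 mm above its seat (dropped in) (z of long_carrier in the frame of rotator above 0.085 m and horizontal distance between long_carrier and rotator below 0.08 m and contact force between the fingers and long_carrier below 0.05 N).
It fails at once if the short carrier is moved by more than 40 mm (distance of short_carrier from where it was at the start of the episode above 0.04 m).
It also fails if it takes over 35 s, if anything falls off the work surface, if the arm or the gripper's body presses on something with over 40 N, if the wrist force passes 120 N, or if a joint passes its speed limit or range.

## Working session

There is one attempt and no reset: what is moved stays moved. The work goes in short steps, Python scripts to look and compute and a tool call to move; the robot and the scene stay as the last step left them, time stands still between calls to the robot, and variables do not carry over. Pictures are saved under pics/ and viewed, at most 10 in all, crops included, and the job is handed in when it is done.

Besides the shell and the picture viewer there is one more tool, called as name(argument=value, ...), one argument or row to a line, values as JSON. apply_moves: Moves the arm, as the interface text tells. Scaled input: -1 to 1 covers 1000 mm each way for a shift and 90 degrees each way for a turn. Its arguments: {"type":"object","properties":{"targets":{"type":"array","items":{"type":"array","items":{"type":"number"}}},"newtons":{"type":"number"}},"required":["targets"]}

```bash
mkdir -p pics; python3 - <<'E'
from plant import *
import cv2,numpy as np
print(get_state())
for n in("top","side"):
    c=capture(n);cv2.imwrite(f"pics/{n}0.png",c["frame"][:,:,::-1]);np.savez(f"{n}0.npz",**c);print(c["T"].round(3),c["camera_matrix"])
E
```

```text
{'time_s': 0.0, 'joints': array([ 9.34555149e+01,  2.05924364e+01,  6.31692535e-01, -2.20897699e-02,
       -7.01342107e+01, -1.65074988e+01]), 'qd': array([-0.00733166, -0.00409298,  0.0263979 , -0.11630416, -0.11651776,
        0.04907849]), 'joint_torque': array([ 5.16867863e-05, -5.82704008e+01,  2.93071014e+01,  6.99741930e+00,
        7.19486197e-03, -1.48699041e-04]), 'tcp_pos': array([0.15234101, 0.65710018, 0.24458934]), 'eef_rot': array([ 1.79903058e+02, -7.07385983e-03, -1.30595016e+01]), 'contact_force': array([ 0.9258381 , -0.18031165,  0.89585921]), 'moment': array([-0.02881826,  0.00672155,  0.01726866]), 'gripper_force': 0.0, 'gripper_width': 0.08786138529803367}
[[ 0.03  -0.995  0.09   0.385]
 [-1.    -0.029  0.005 -0.036]
 [-0.002 -0.09  -0.996  1.151]
 [ 0.     0.     0.     1.   ]] [[471.80800624   0.         325.12437817]
 [  0.         471.80800624 243.56771703]
 [  0.           0.           1.        ]]
[[ 0.972 -0.128  0.197  0.302]
 [-0.235 -0.463  0.855 -0.826]
 [-0.018 -0.877 -0.48   0.498]
 [ 0.     0.     0.     1.   ]] [[434.21809869   0.         318.98701465]
 [  0.         434.21809869 243.56970739]
 [  0.           0.           1.        ]]
```

View pics/top0.png

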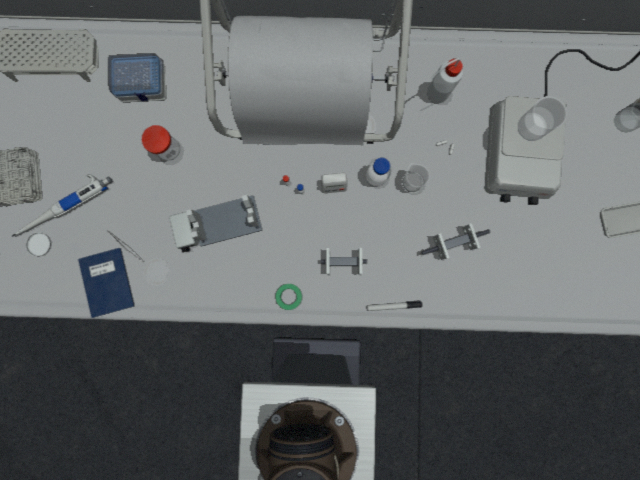

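View pics/side0.png

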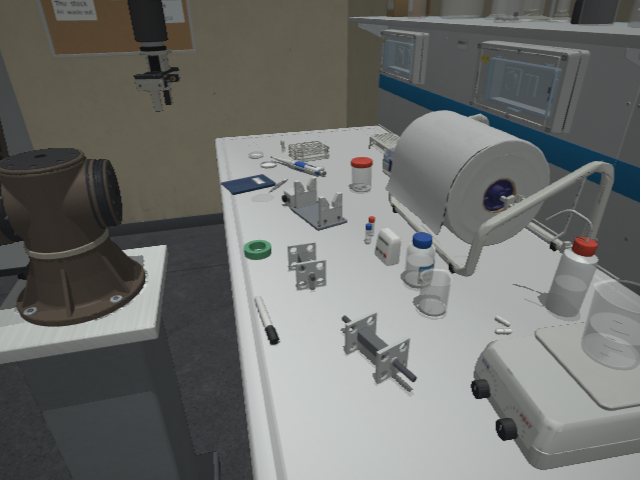

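The top view shows the long carrier at about (455,242), the short one at (344,262), and the rotator at (220,222) with its drive box on the left at (185,229). The side view agrees. Next I measure them from the range data.

```bash
cat >h.py <<'E'
import numpy as np,cv2
def cloud(c):
    K,T,z=c["camera_matrix"],c["T"],c["range_z"]
    v,u=np.mgrid[:480,:640]
    P=np.stack([(u-K[0,2])*z/K[0,0],(v-K[1,2])*z/K[1,1],z],-1)
    return P@T[:3,:3].T+T[:3,3]
def rect(P):
    (c,s,a)=cv2.minAreaRect((P[:,:2]*1000).astype(np.float32))
    b=cv2.boxPoints((c,s,a)); e=max([b[1]-b[0],b[2]-b[1]],key=np.linalg.norm)
    return np.round(c,1),np.round(s,1),round(np.degrees(np.arctan2(e[1],e[0]))%180,1)
E
python3 - <<'E'
from h import *
c=np.load("top0.npz");W=cloud(c);ok=c["range_z"]>0;f=c["frame"]
print("bench",np.median(W[270:290,200:260,2]))
def reg(u0,u1,v0,v1,z0,z1):
    m=np.zeros((480,640),bool);m[v0:v1,u0:u1]=1
    return m&ok&(W[...,2]>z0)&(W[...,2]<z1)
for n,r in(("long",(410,500,215,270)),("short",(310,380,240,285))):
    for z in((.02,.075),(.05,.075),(.024,.046)):
        P=W[reg(*r,*z)];print(n,z,len(P),rect(P),np.median(P,0).round(4))
for z in((.07,.1),(.03,.06),(.003,.015)):
    m=reg(165,275,185,255,*z)
    nl,L,s,ce=cv2.connectedComponentsWithStats(m.astype(np.uint8))
    print(z,rect(W[m]),len(W[m]))
    for i in range(1,nl):
        if s[i,4]>5:print("  ",s[i],W[L==i].mean(0).round(4))
a=cv2.resize(f[185:260,160:280],None,fx=6,fy=6,interpolation=2)
cv2.imwrite("pics/rot.png",a[:,:,::-1])
a=cv2.resize(f[215:270,410:500],None,fx=8,fy=8,interpolation=2)
cv2.imwrite("pics/long.png",a[:,:,::-1])
E
```

```text
bench -0.000473623321841643
long (0.02, 0.075) 725 (array([ 500.4, -340.9]), array([ 59.8, 170.7]), np.float32(110.2)) [ 0.5005 -0.3432  0.0399]
long (0.05, 0.075) 186 (array([ 500.7, -341.1]), array([59.8, 83.9]), np.float32(110.0)) [ 0.5005 -0.3662  0.0592]
long (0.024, 0.046) 504 (array([ 501. , -340.7]), array([ 58.2, 170.7]), np.float32(110.0)) [ 0.5009 -0.3414  0.038 ]
short (0.02, 0.075) 481 (array([446.4, -76.1]), array([ 58.8, 109.2]), np.float32(91.7)) [ 0.4459 -0.0759  0.0407]
short (0.05, 0.075) 144 (array([446. , -76.4]), array([58. , 81.3]), np.float32(91.7)) [ 0.4437 -0.0408  0.0597]
short (0.024, 0.046) 327 (array([452.5, -77.2]), array([107.3,  50.1]), np.float32(76.6)) [ 0.446  -0.076   0.0391]
(0.07, 0.1) (array([538.7, 212.6]), array([ 63.8, 145. ]), np.float32(106.5)) 232
   [242 195   8  11  59] [0.5784 0.1547 0.0796]
   [186 209   9  11  65] [0.5413 0.2808 0.0793]
   [248 213   7  11  51] [0.5352 0.1418 0.0804]
   [192 228   8  10  56] [0.4983 0.268  0.0796]
(0.03, 0.06) (array([528.8, 237.8]), array([ 89.5, 201.1]), np.float32(108.3)) 847
   [247 197  11  29  75] [0.5546 0.1453 0.046 ]
   [170 211  34  40 771] [0.5094 0.304  0.0418]
(0.003, 0.015) (array([541.3, 231.9]), array([171. , 270.5]), np.float32(91.7)) 2124
   [ 195  195   68   52 1881] [0.5369 0.2123 0.0075]
```

View pics/rot.png

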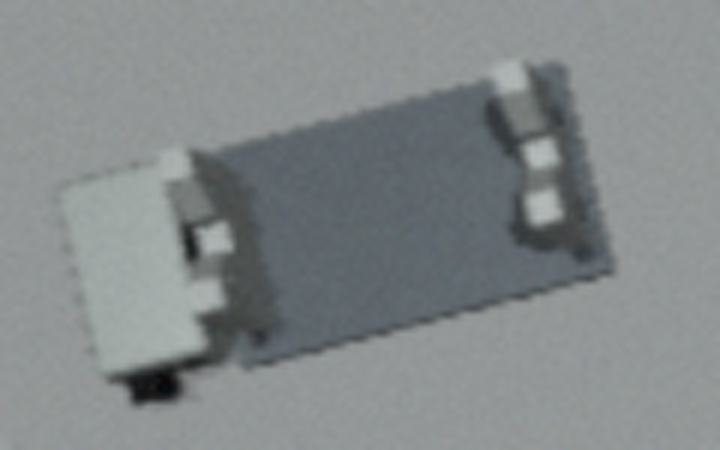

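View pics/long.png

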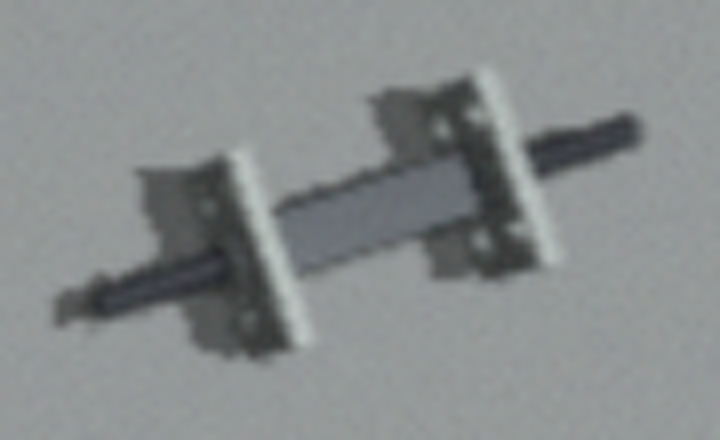

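The outlines match the given sizes: long carrier 170 mm at (0.5005, -0.341), axle at 110°; rotator at (0.5387, 0.2126), slot line at 106.5°, with 64 x 145 mm over its cheeks. Grasp yaw is -70°, so I turn first and then travel round the base.

apply_moves(
  targets=[
    [1,0,0,0,0,0,0.0703],
    [1,0,0,0,0,0,0.0703],
    [1,0,0,0,0,0,0.0703],
    [1,0,0,0,0,0,0.0703],
    [1,0,0,0,0,0,0.0703],
    [1,0,0,0,0,0,0.0703],
    [1,0,0,0,0,0,0.0703],
    [1,0,0,0,0,0,0.0703],
    [1,0,0,0,0,0,0.0703],
    [1,0,0,0,0,0,0],
  ],
  newtons=30,
)

```text
time_s: 0.93
tcp_pos: [0.1524, 0.6573, 0.245]
eef_rot: [180.0, -0.0, -70.3]
contact_force: [-0.3, -0.2, 0.2]
gripper_width: 0.0879
gripper_force: 0.0
```

apply_moves(
  targets=[
    [1,0.0373,-0.0108,0,0,0,0],
    [1,0.0373,-0.0108,0,0,0,0],
    [1,0.0373,-0.0108,0,0,0,0],
    [1,0.0373,-0.0108,0,0,0,0],
    [1,0.0373,-0.0108,0,0,0,0],
    [1,0.0373,-0.0108,0,0,0,0],
    [1,0.0373,-0.0108,0,0,0,0],
    [1,0.0373,-0.0108,0,0,0,0],
    [1,0.0373,-0.0108,0,0,0,0],
    [1,0.0373,-0.0108,0,0,0,0],
    [1,0.0373,-0.0108,0,0,0,0],
    [1,0.0373,-0.0108,0,0,0,0],
    [1,0.0373,-0.0108,0,0,0,0],
  ],
)

```text
time_s: 2.02
tcp_pos: [0.4509, 0.2482, 0.2457]
eef_rot: [-180.0, 0.0, -69.7]
contact_force: [0.6, 1.5, -0.4]
gripper_width: 0.0876
gripper_force: 0.0
```

apply_moves(
  targets=[
    [1,0.0382,0.0103,0,0,0,0],
    [1,0.0382,0.0103,0,0,0,0],
    [1,0.0382,0.0103,0,0,0,0],
    [1,0.0382,0.0103,0,0,0,0],
    [1,0.0382,0.0103,0,0,0,0],
    [1,0.0382,0.0103,0,0,0,0],
    [1,0.0382,0.0103,0,0,0,0],
    [1,0.0382,0.0103,0,0,0,0],
    [1,0.0382,0.0103,0,0,0,0],
    [1,0.0382,0.0103,0,0,0,0],
    [1,0.0382,0.0103,0,0,0,0],
    [1,0.0382,0.0103,0,0,0,0],
    [1,0.0382,0.0103,0,0,0,0],
    [1,0.0382,0.0103,0,0,0,0],
    [1,0.0382,0.0103,0,0,0,0],
    [1,0,0,0,0,0,0],
    [1,0,0,0,0,0,0],
  ],
)

```text
time_s: 3.43
tcp_pos: [0.5004, -0.3433, 0.2443]
eef_rot: [179.9, 0.1, -70.0]
contact_force: [-0.4, -0.2, -0.5]
gripper_width: 0.0878
gripper_force: 0.0
```

```bash
cat >>h.py <<'E'
def res(s,xyz,yaw=None):
    "remaining shift in tool axes (units of m), and yaw turn in row units"
    from scipy.spatial.transform import Rotation as R
    r=R.from_euler("xyz",s["eef_rot"],degrees=True)
    print(s["time_s"],s["tcp_pos"].round(4),s["eef_rot"].round(2),"F",s["contact_force"].round(1),"w",round(s["gripper_width"],4),"gf",round(s["gripper_force"],1))
    print("go",r.inv().apply(np.array(xyz)-s["tcp_pos"]).round(4), None if yaw is None else round(-((yaw-s["eef_rot"][2]+180)%360-180)/90,4))
E
python3 -c "
from h import *;from plant import *
res(get_state(),[.5005,-.341,.03],-70)"
```

```text
3.4333 [ 0.5004 -0.3433  0.2443] [ 1.7991e+02  7.0000e-02 -7.0010e+01] F [-0.4 -0.2 -0.5] w 0.0878 gf 0.0
go [-0.0018 -0.0012  0.2143] -0.0001
```

apply_moves(
  targets=[
    [1,-0.0018,-0.0012,0.03,0,0,0],
    [1,0,0,0.03,0,0,0],
    [1,0,0,0.03,0,0,0],
    [1,0,0,0.03,0,0,0],
    [1,0,0,0.03,0,0,0],
    [1,0,0,0.024,0,0,0],
    [1,0,0,0.02,0,0,0],
    [1,0,0,0.02,0,0,0],
    [1,0,0,0,0,0,0],
    [1,0,0,0,0,0,0],
  ],
)

```text
time_s: 4.27
tcp_pos: [0.5012, -0.3382, 0.0311]
eef_rot: [179.9, 0.1, -69.8]
contact_force: [-0.0, 0.3, -0.4]
gripper_width: 0.0877
gripper_force: 0.0
```

apply_moves(
  targets=[
    [0,0,0,0,0,0,0],
    [0,0,0,0,0,0,0],
    [0,0,0,0,0,0,0],
    [0,0,0,0,0,0,0],
    [0,0,0,0,0,0,0],
    [0,0,0,0,0,0,0],
    [0,0,0,0,0,0,0],
    [0,0,0,0,0,0,0],
    [0,0,0,0,0,0,0],
    [0,0,0,0,0,0,0],
    [0,0,0,0,0,0,0],
    [0,0,0,0,0,0,0],
  ],
  newtons=30,
)

```text
time_s: 5.27
tcp_pos: [0.5014, -0.3393, 0.0315]
eef_rot: [180.0, 0.0, -70.0]
contact_force: [-1.0, -1.0, -0.8]
gripper_width: 0.0198
gripper_force: 30.0
```

apply_moves(
  targets=[
    [0,0,0,-0.015,0,0,0],
    [0,0,0,-0.025,0,0,0],
    [0,0,0,-0.03,0,0,0],
    [0,0,0,-0.03,0,0,0],
    [0,0,0,-0.03,0,0,0],
    [0,0,0,-0.03,0,0,0],
    [0,0,0,-0.03,0,0,0],
    [0,0,0,-0.02,0,0,0],
    [0,0,0,0,0,0,0],
  ],
)

```text
time_s: 6.02
tcp_pos: [0.5034, -0.3402, 0.2466]
eef_rot: [-179.7, -0.3, -70.0]
contact_force: [1.2, -0.8, -2.0]
gripper_width: 0.0199
gripper_force: 30.0
```

apply_moves(
  targets=[
    [0,-0.018,-0.008,0,0,0,0],
    [0,-0.0337,-0.0149,0,0,0,0],
    [0,-0.0337,-0.0149,0,0,0,0],
    [0,-0.0337,-0.0149,0,0,0,0],
    [0,-0.0337,-0.0149,0,0,0,0],
    [0,-0.0337,-0.0149,0,0,0,0],
    [0,-0.0337,-0.0149,0,0,0,0],
    [0,-0.0337,-0.0149,0,0,0,0],
    [0,-0.0337,-0.0149,0,0,0,0],
    [0,-0.0337,-0.0149,0,0,0,0],
    [0,-0.0337,-0.0149,0,0,0,0],
    [0,-0.0337,-0.0149,0,0,0,0],
    [0,-0.0337,-0.0149,0,0,0,0],
    [0,-0.0337,-0.0149,0,0,0,0],
    [0,-0.0337,-0.0149,0,0,0,0],
    [0,-0.0157,-0.0069,0,0,0,0],
    [0,0,0,0,0,0,0.039],
    [0,0,0,0,0,0,0],
    [0,0,0,0,0,0,0],
  ],
)

```text
time_s: 7.6
tcp_pos: [0.5381, 0.2119, 0.2404]
eef_rot: [179.9, -0.0, -73.4]
contact_force: [-0.9, -0.6, -2.9]
gripper_width: 0.02
gripper_force: 30.0
```

```bash
python3 - <<'E'
from h import *;from plant import *
res(get_state(),[.5387,.2126,.10],-73.5)
c=capture("side");W=cloud(c);cv2.imwrite("pics/s1.png",cv2.resize(c["frame"][60:260,200:440],None,fx=3,fy=3)[:,:,::-1])
E
```

```text
7.6 [0.5381 0.2119 0.2404] [ 1.7989e+02 -3.0000e-02 -7.3410e+01] F [-0.9 -0.6 -2.9] w 0.02 gf 30.0
go [-0.0006 -0.001   0.1404] 0.001
```

View pics/s1.png

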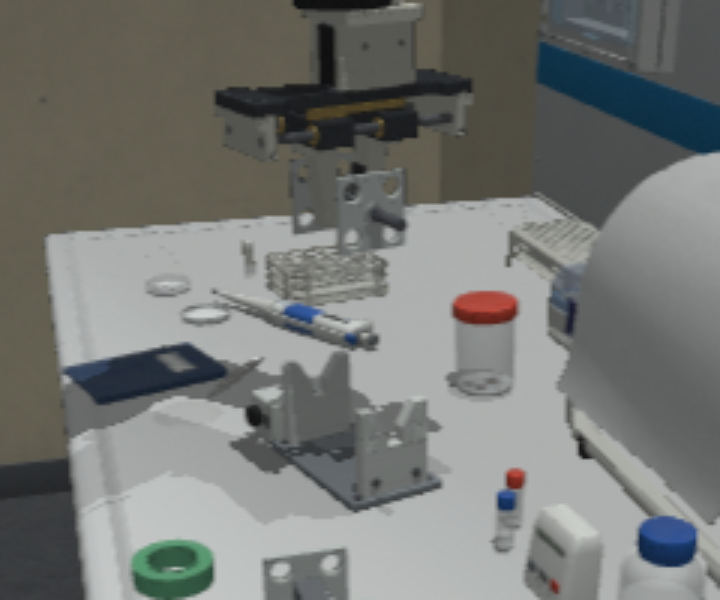

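The carrier hangs level in the jaws above the rotator, with its near axle end at crop (405,225) and the near slot at (405,430). I lower it to just above the slots and check it.

apply_moves(
  targets=[
    [0,-0.0006,-0.001,0.02,0,0,0.001],
    [0,0,0,0.025,0,0,0],
    [0,0,0,0.025,0,0,0],
    [0,0,0,0.025,0,0,0],
    [0,0,0,0.02,0,0,0],
    [0,0,0,0.01,0,0,0],
    [0,0,0,0.01,0,0,0],
    [0,0,0,0,0,0,0],
    [0,0,0,0,0,0,0],
    [0,0,0,0,0,0,0],
  ],
)

```text
time_s: 8.48
tcp_pos: [0.5403, 0.2134, 0.1078]
eef_rot: [-179.9, 0.0, -73.6]
contact_force: [0.1, -0.0, -2.3]
gripper_width: 0.0198
gripper_force: 30.0
```

```bash
python3 - <<'E'
from h import *;from plant import *
res(get_state(),[.5387,.2126,.0565],-73.5)
c=capture("side");cv2.imwrite("pics/s2.png",cv2.resize(c["frame"][120:240,260:380],None,fx=5,fy=5)[:,:,::-1])
t=capture("top");W=cloud(t)
v,u=np.mgrid[:480,:640]
m=(u>160)&(u<285)&(v>180)&(v<260)
# axle/plate points in rotator frame
a=np.radians(106.5);ey=np.array([np.cos(a),np.sin(a)]);ex=np.array([np.sin(a),-np.cos(a)])
D=W[...,:2]-[.5387,.2126];Y=D@ey;X=D@ex
g=m&(abs(Y)>.074)&(abs(Y)<.1)&(abs(X)<.02)&(W[...,2]>.07)&(W[...,2]<.13)
for s in(1,-1):
    k=g&(Y*s>0);print(s,k.sum(),"x",np.median(X[k]) if k.any() else 0,"y ext",(Y*s)[k].max() if k.any() else 0,"z",np.median(W[k][:,2]) if k.any() else 0)
E
```

```text
8.4833 [0.5403 0.2134 0.1078] [-1.7989e+02  3.0000e-02 -7.3580e+01] F [ 0.1 -0.  -2.3] w 0.0198 gf 30.0
go [0.0004 0.0018 0.0513] -0.0008
1 17 x -0.00046359535607959075 y ext 0.08255205911553812 z 0.10953614416199331
-1 26 x -4.772976818699835e-05 y ext 0.08635201769445139 z 0.10939188233311958
```

View pics/s2.png

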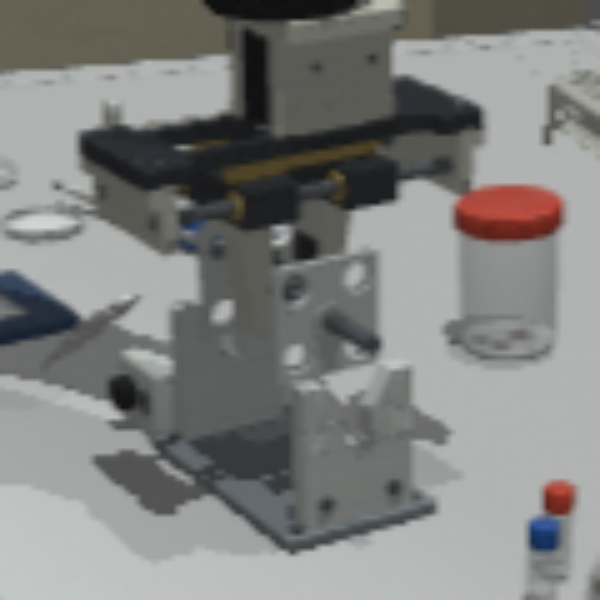

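The axle is centred on the slot line to under 1 mm and about 2 mm off midway along it; in the picture its end (350,330) is above the slot (355,400). I lower it into the slots.

apply_moves(
  targets=[
    [0,0,0,0.01,0,0,0],
    [0,0,0,0.01,0,0,0],
    [0,0,0,0.008,0,0,0],
    [0,0,0,0.006,0,0,0],
    [0,0,0,0.006,0,0,0],
    [0,0,0,0.004,0,0,0],
    [0,0,0,0,0,0,0],
    [0,0,0,0,0,0,0],
  ],
)

```text
time_s: 9.25
tcp_pos: [0.5395, 0.213, 0.0623]
eef_rot: [180.0, -0.0, -73.6]
contact_force: [-0.9, 0.5, -3.5]
gripper_width: 0.0193
gripper_force: 30.0
```

apply_moves(
  targets=[
    [0,0,0,0.002,0,0,0],
    [0,0,0,0.001,0,0,0],
    [0,0,0,0.001,0,0,0],
    [0,0,0,0,0,0,0],
    [0,0,0,0,0,0,0],
    [0,0,0,0,0,0,0],
  ],
)

```text
time_s: 9.75
tcp_pos: [0.5396, 0.2131, 0.0587]
eef_rot: [-180.0, 0.0, -73.6]
contact_force: [0.2, -0.2, -3.0]
gripper_width: 0.0202
gripper_force: 30.0
```

No contact yet; about 2 mm to go.

apply_moves(
  targets=[
    [0,0,0,0.001,0,0,0],
    [0,0,0,0.001,0,0,0],
    [0,0,0,0,0,0,0],
    [0,0,0,0,0,0,0],
    [0,0,0,0,0,0,0],
  ],
)

```text
time_s: 10.17
tcp_pos: [0.5395, 0.213, 0.0565]
eef_rot: [180.0, -0.0, -73.6]
contact_force: [0.3, -0.8, -2.7]
gripper_width: 0.0199
gripper_force: 30.0
```

```bash
python3 -c "
from h import *;from plant import *
res(get_state(),[.5387,.2126,.0565],-73.5)"
```

```text
10.1667 [0.5395 0.213  0.0565] [179.99  -0.   -73.6 ] F [ 0.3 -0.8 -2.7] w 0.0199 gf 30.0
go [0.0002 0.0008 0.    ] -0.0011
```

apply_moves(
  targets=[
    [0,0,0,0.001,0,0,0],
    [0,0,0,0,0,0,0],
    [0,0,0,0,0,0,0],
    [0,0,0,0,0,0,0],
  ],
)

```text
time_s: 10.5
tcp_pos: [0.5395, 0.2131, 0.0563]
eef_rot: [-180.0, -0.0, -73.6]
contact_force: [-3.1, -0.3, 4.7]
gripper_width: 0.0195
gripper_force: 30.0
```

apply_moves(
  targets=[
    [0.15,0,0,0,0,0,0],
    [0.3,0,0,0,0,0,0],
    [0.45,0,0,0,0,0,0],
    [0.6,0,0,0,0,0,0],
    [0.8,0,0,0,0,0,0],
    [0.8,0,0,0,0,0,0],
    [0.8,0,0,0,0,0,0],
    [0.8,0,0,0,0,0,0],
    [0.8,0,0,0,0,0,0],
    [0.8,0,0,0,0,0,0],
  ],
)

```text
time_s: 11.33
tcp_pos: [0.5395, 0.213, 0.0555]
eef_rot: [180.0, -0.0, -73.6]
contact_force: [-0.2, -0.4, -0.6]
gripper_width: 0.0687
gripper_force: 0.0
```

apply_moves(
  targets=[
    [0.8,0,0,-0.01,0,0,0],
    [0.8,0,0,-0.02,0,0,0],
    [0.8,0,0,-0.03,0,0,0],
    [0.8,0,0,-0.03,0,0,0],
    [0.8,0,0,-0.03,0,0,0],
    [0.8,0,0,-0.03,0,0,0],
    [0.8,0,0,-0.03,0,0,0],
    [0.8,0,0,0,0,0,0],
    [0.8,0,0,0,0,0,0],
    [0.8,0,0,0,0,0,0],
  ],
)

```text
time_s: 12.17
tcp_pos: [0.5391, 0.2129, 0.2359]
eef_rot: [-180.0, 0.0, -73.6]
contact_force: [-0.1, -0.5, -0.9]
gripper_width: 0.0701
gripper_force: 0.0
```

```bash
python3 - <<'E'
from h import *;from plant import *
res(get_state(),[.5387,.2126,.0565],-73.5)
c=capture("side");cv2.imwrite("pics/s3.png",cv2.resize(c["frame"][140:240,260:380],None,fx=5,fy=5)[:,:,::-1])
W=cloud(c)
a=np.radians(106.5);ey=np.array([np.cos(a),np.sin(a)]);ex=np.array([np.sin(a),-np.cos(a)])
D=W[...,:2]-[.5387,.2126];Y=D@ey;X=D@ex;Z=W[...,2]
k=(Y<-.074)&(Y>-.1)&(abs(X)<.015)&(Z>.04)&(Z<.1)&(c["range_z"]>0)
print("near end",k.sum(),X[k].mean(),Y[k].min(),Z[k].min(),Z[k].max())
k=(abs(Y)<.044)&(abs(X)<.05)&(Z>.04)&(Z<.12)&(c["range_z"]>0);print("plate top",np.percentile(Z[k],99),"want .085")
E
```

```text
12.1667 [0.5391 0.2129 0.2359] [-1.7998e+02  3.0000e-02 -7.3610e+01] F [-0.1 -0.5 -0.9] w 0.0701 gf 0.0
go [0.0003 0.0006 0.1794] -0.0012
near end 21 -0.0018942205375998768 -0.08546535000537528 0.05240063405329487 0.06106449525948077
plate top 0.08630418868395114 want .085
```

View pics/s3.png

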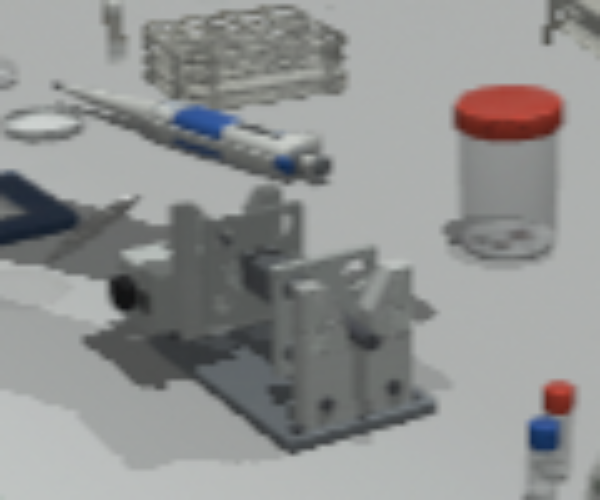

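The carrier is seated: its near axle end (365,330) sits at the bottom of the slot and sticks out past the cheek. The plate tops measure 86 mm (85 expected), and the gripper is clear.

```bash
python3 -c "
from plant import *
print(close_job())"
```

```text
the job is handed in; nothing more can be done
None
```

The long carrier is seated in both rotator slots, released and clear of the gripper; the short carrier was left untouched, and the job was handed in after about 12 s of robot time (no verdict was returned).

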